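Clear the intake and hold the throttle wide open

TASK

The throttle body on the suction box is due for its full-flow reading, and nothing loose may lie in front of its intake: first sort the parts on the blue-grey mat, both fuel injectors into the blue bin and the pressure sensor into the yellow bin, leaving everything else on the desk where it is. Then swing the throttle lever round against its return spring until the throttle is fully open on its stop, and finish still holding it there: do not let go at the end, the spring would shut it.

Things in the scene. Friction and masses are not known exactly. Their poses are not given: they have to be found in the camera images.
- injector_a_mid (a point): One of two alike: middle of the bare steel body of a fuel injector lying on its side on the 3 mm mat: 72 mm long, 45 g, body 16 mm in diameter, axis along x (nozzle at +x). The point is on the axis, 8 mm above its support; bare steel from -14 to +18 mm along x: grip here, across y. The green plug socket juts 25 mm to +y, from -14 to -32 mm along x
- injector_b_mid (a point): The other: middle of the bare steel body of a fuel injector lying on its side on the 3 mm mat: 72 mm long, 45 g, body 16 mm in diameter, axis along x (nozzle at +x). The point is on the axis, 8 mm above its support; bare steel from -14 to +18 mm along x: grip here, across y. The green plug socket juts 25 mm to +y, from -14 to -32 mm along x
- sensor_mid (a point): the middle of the pressure sensor's black plastic body, 34 mm (x) by 22 mm (y) by 16 mm high, 8 mm above what it lies on (at first the same mat). A plug socket (17 mm wide, 12 mm high) reaches to 34 mm at +x and a lug (6 mm high) to 34 mm at -x; a 12 mm nipple with an orange seal stands on top to 28 mm. Grip the body across y. 40 g
- bin_blue: blue open parts bin for the injectors, fixed to the desk: outside 160 mm (x) by 140 mm (y) by 50 mm high, walls 4 mm, floor 4 mm. Origin under its centre, on the desk
- bin_yellow: yellow open parts bin for the sensor, fixed to the desk: outside 160 mm (x) by 140 mm (y) by 50 mm high, walls 4 mm, floor 4 mm. Origin under its centre, on the desk
- throttle_pivot (a point): point on the upright axis of the throttle shaft, 170 mm above the desk (level with the stud's middle). Site axes are those of the suction box: the intake mouth opens towards its -y, the grey box (150 mm high) stands from 50 to 180 mm at +y, a fan behind it to 250 mm. The box is fixed to the desk
- throttle_stud (a point): middle of the upright brass stud at the end of the throttle lever, the part to push or pinch: 12 mm in diameter, 30 mm tall (155 to 185 mm above the desk), 58 mm from the shaft axis. x of the point points outwards along the lever, z up. The steel lever under it lies 150 to 155 mm above the desk; nothing stands higher than 162 mm round about it
- throttle_lever (a joint): angle of the throttle lever about the upright shaft, rad: 0 shut (spring-held; the lever then points 130 degrees clockwise, seen from above, of the suction box's x), growing counter-clockwise seen from above, 1.4 fully open on its stop; the lever sweeps above the intake mouth. The spring needs about 1 N at the stud to start and about 5 N at the stop, and shuts the throttle at once if released
- spacer: loose aluminium spacer ring, 80 mm in diameter, 12 mm high, on the desk beyond the mat: leave alone
- screwdriver: loose screwdriver, 170 mm long, on the desk beyond the mat: leave alone
- multimeter: loose grey multimeter, 150 by 78 by 40 mm, right of the bins: leave alone
- mug: loose white mug, 82 mm in diameter, 95 mm high, right of the bins: leave alone
There are look-alikes about, which are no part of the job. Of the things that look like the bin_blue, take the one that is farthest to the robot's right at the start.

How it is judged:
By the outcome, as a careful person would: the job done as asked, in the order asked, and still so for the second after the job is handed in, while the arm keeps its last pose, push and grip.
It also fails if it takes over 72 s, if anything falls off the work surface, if the arm or the gripper's body presses on something with over 40 N, if the wrist force passes 120 N, or if a joint passes its speed limit or range.

ROBOT

A 7-joint arm with a two-finger parallel gripper is mounted at the origin on the work surface. World frame = base frame: x ahead of the robot, y to its left, z up, the work surface at z = 0. Lengths are in m, angles in rad, forces in N, time in s.
With the tool pointing down it reaches from about 0.425 to 0.925 m from the base axis. Payload 6.8 kg.
Tool frame: the origin (TCP) lies at the very end of the fingers, on their centre line; the grasp point (between the pads) lies 19 mm behind it (bot.grip_depth is the distance from the TCP to the grasp point, in m); z points along the fingers, y is the direction in which the jaws open and shut (so a half turn about z gives the same grasp; the last joint's range is limited). The gripper opens to 85 mm and grips with 20 to 120 N. Pads are 22 mm wide; open, the fingers measure 114 mm over their backs; the gripper's body (76 mm by 85 mm) begins 54 mm behind the grasp point. The pads swing forward as they close: fully open they stand 13 mm farther back than shut.
Start: joints at [1.154, 0.477, 0.022, 1.555, -0.011, 1.109, -0.083], TCP at [0.205, -0.643, 0.231] pointing down, gripper open.
Joint ranges: [-2.96, 2.96], [-0.34, 2.1], [-1.41, 1.46], [0.24, 2.44], [-1.37, 4.51], [0.17, 1.92], [-2.96, 2.96]. Speed limits (rad/s): [2.39, 2.39, 3.14, 3.14, 3.14, 3.14, 3.14].

INTERFACE

Orientations are given as a unit quaternion [w, x, y, z].
In Python, from station import bot gives the robot as it stands.
- The arm moves only by the tool step_arm, never from a script. Its argument "increments" is a list of rows, each a list of 7 numbers: the shift along the world's x, y, z in m, then the turn, a rotation vector about the world's x, y, z in degrees, then the gripper command: -1 is fully open, 1 is shut, values between are in proportion. In form: [[dx, dy, dz, rx, ry, rz, fingers], ...]. A call has 1 to 10 rows; each row is the pose to reach, as a shift and turn from the pose commanded when the call began; what a row does not reach only later rows make up. A row lasts 1/12 s, in which the tool goes at most 41.7 mm and 7.16 degrees, less where a joint would pass 70% of its speed; a pose out of reach is approached as far as the arm can. A call with a gripper value outside its range is refused whole. The fingers move at their own pace and stop on an object; "force" is the grip in N (left out, the last holds). Time passes only in rows, so rows that repeat a pose let the fingers close. It gives the time, the measured TCP pose, the force and the opening at its end, in the units of the state.
- bot.get_obs(): the state, without advancing time (a new reading comes with each control period).
- bot.read_camera(name): name is "scene" or "top"; returns a dict with "color" (400x640x3 uint8, red, green, blue), "intrinsics" (3x3 intrinsics, pixels), "extrinsics" (4x4, takes a point from camera to world coordinates). Camera axes: x right, y up, looking along -z (the intrinsics and any distortion apply to the point x, -y, -z); pixel columns grow to the right and rows downward; lengths in m; the calibration is good to about 2 mm. A picture is of the moment at which its call begins. There is no depth.
- bot.hand_in(): hands the job in, once; it reports no verdict.
Trained networks look in the newest picture that a camera, given by its name, has taken for a name from the list of things; names that differ only in an ending like _2 or _b are one class to them, and where a whole thing is asked for, a point or a joint stands for the part that bears it (a point fixed in the world has none). Each returns a list of dicts, best first, with "conf" (0 to 1); they miss things now and then, are a little off and sometimes report something else, mostly with a low value. They report only what shows in the picture. A call takes as long as a camera call. They do not tell look-alikes from the thing itself.
- bot.recognise(thing, camera): "location" ([column, row] as shares, 0 to 1, of the picture: columns of its width, rows of its height, amid what is visible of it).
- bot.place_of(thing, camera): "location" ([column, row] as shares, 0 to 1, of the picture: columns of its width, rows of its height: a listed point, or the origin of a listed thing).
The state is a dict: "t": time; "q": joint angles; "joint_vel": joint speeds; "joint_torque": joint torques, N m; "eef_pos": TCP position; "tool_rot": TCP orientation; "contact_force": force on the tool from outside, world axes, zero at the start; "torque": the same for the moment, N m; "gripper_width": opening from 0.0 (shut) to 1.0 (fully open).
Only numpy, scipy, OpenCV 4.12 (cv2) and the standard library are available. Lean on these libraries where they do the work, as an engineer would, in place of code of your own. Each camera call takes 0.05 s, during which the arm holds its last target.

## Working session

There is one attempt and no reset: what is moved stays moved. The work goes in short steps, Python scripts to look and compute and a tool call to move; the robot and the scene stay as the last step left them, time stands still between calls to the robot, and variables do not carry over. Pictures are saved under pics/ and viewed, and the job is handed in when it is done.

Besides the shell and the picture viewer there is one more tool, called after "Call:" by a JSON object that holds its "fn" and its "kwargs", one argument or row to a line. step_arm: Moves the arm, as the interface text tells. Its arguments: {"type":"object","properties":{"increments":{"type":"array","items":{"type":"array","items":{"type":"number"}}},"force":{"type":"number"}},"required":["increments"]}

```bash
mkdir -p pics; ls
python3 - <<'E'
from station import bot
import cv2,json
o=bot.get_obs();print(o)
for c in("scene","top"):
    r=bot.read_camera(c);cv2.imwrite(f"pics/{c}0.png",r["color"][:,:,::-1]);print(c,r["intrinsics"],r["extrinsics"])
    for th in["injector_a_mid","sensor_mid","bin_blue","bin_yellow","throttle_pivot","throttle_stud"]:
        for d in bot.place_of(th,c):print(th,round(d["location"][0]*640),round(d["location"][1]*400),round(d["conf"],2))
print(bot.grip_depth)
E
```

```text
pics
{'t': 0.0, 'q': array([ 1.15386771,  0.47780612,  0.02232879,  1.55648116, -0.01151543,
        1.10933097, -0.08308626]), 'joint_vel': array([ 0.00126169, -0.00038371, -0.00041575,  0.00033028,  0.00010186,
        0.00054067,  0.00021764]), 'joint_torque': array([-1.21029858e-03, -5.96451902e+01,  1.60721295e+00, -2.81200737e+01,
        1.24255262e-02,  9.34130891e-03,  8.16309034e-05]), 'eef_pos': array([ 0.20496717, -0.64247712,  0.23030895]), 'tool_rot': array([-9.26134703e-04,  9.88098423e-01,  1.53820046e-01, -2.06556597e-04]), 'contact_force': array([ 0.76455428, -0.15347353, -0.69806603]), 'torque': array([-0.02626689,  0.02261506,  0.01185508]), 'gripper_width': 1.0028446631805779}
scene [[510.58857909   0.         320.52218785]
 [  0.         510.58857909 201.11469139]
 [  0.           0.           1.        ]] [[-0.76189821 -0.50888486  0.40068356  1.09580428]
 [ 0.64765882 -0.60527348  0.46279808  0.49938825]
 [ 0.0070122   0.61211127  0.79074055  1.28466136]
 [ 0.          0.          0.          1.        ]]
injector_a_mid 351 269 0.71
injector_a_mid 351 228 0.52
sensor_mid 310 259 0.43
bin_blue 326 192 0.74
bin_blue 479 277 0.74
bin_yellow 263 227 0.98
bin_yellow 409 282 0.2
throttle_pivot 407 280 0.63
throttle_stud 412 264 0.61
top [[405.75906647   0.         326.46726085]
 [  0.         405.75906647 202.01939491]
 [  0.           0.           1.        ]] [[ 0.00981093  0.9967696  -0.07971263  0.42850364]
 [-0.99993508  0.01024155  0.00499505 -0.16390285]
 [ 0.0057953   0.07965845  0.99680537  1.49225289]
 [ 0.          0.          0.          1.        ]]
injector_a_mid 284 203 0.4
sensor_mid 311 187 0.6
bin_blue 354 243 0.76
bin_blue 208 277 0.75
bin_blue 305 233 0.35
bin_yellow 358 182 0.71
throttle_pivot 223 203 0.95
throttle_stud 226 219 0.57
0.0187
```

View pics/scene0.png

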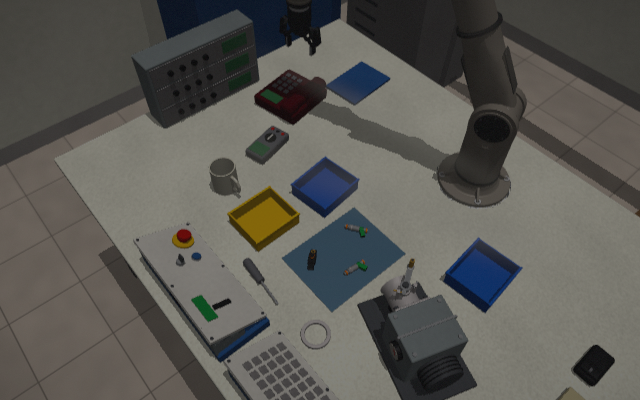

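View pics/top0.png

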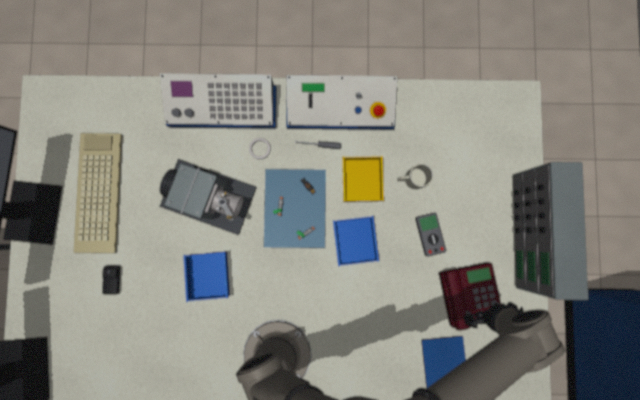

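```bash
cat > h.py <<'E'
import numpy as np,cv2
from station import bot
def ray(r,u,v):
    K=r["intrinsics"];E=r["extrinsics"]
    d=np.array([(u-K[0,2])/K[0,0],-(v-K[1,2])/K[1,1],-1.]);return E[:3,3],E[:3,:3]@d
def at(r,u,v,z):
    o,d=ray(r,u,v);return (o+d*(z-o[2])/d[2])
def proj(r,p):
    E=r["extrinsics"];K=r["intrinsics"];c=E[:3,:3].T@(np.array(p)-E[:3,3])
    return K[0,0]*c[0]/-c[2]+K[0,2],K[1,1]*-c[1]/-c[2]+K[1,2]
def crop(c,name,u0,v0,u1,v1,s):
    r=bot.read_camera(c);im=r["color"][v0:v1,u0:u1,::-1]
    cv2.imwrite("pics/"+name,cv2.resize(im,None,fx=s,fy=s,interpolation=cv2.INTER_CUBIC));return r
E
python3 - <<'E'
from h import *
crop("top","t1.png",180,110,400,270,3.6)
crop("scene","s1.png",230,170,510,350,2.8)
E
```

```text
(no output)
```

View pics/t1.png

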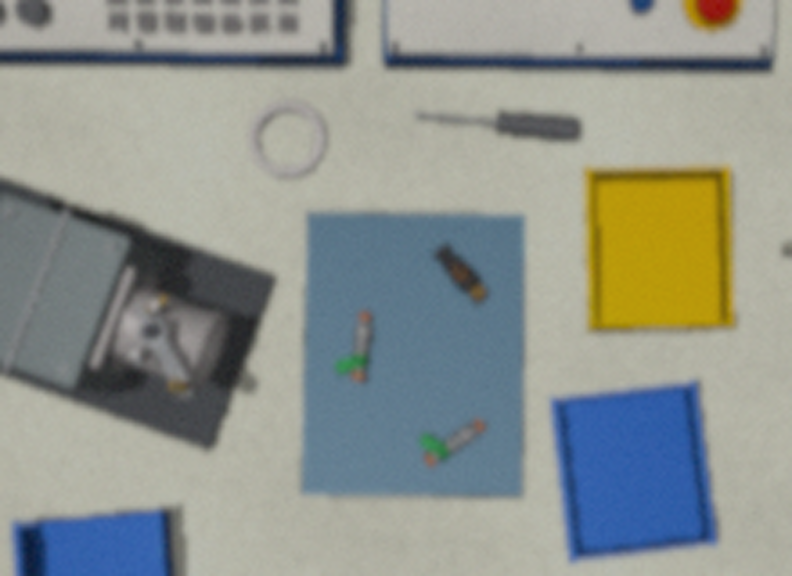

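View pics/s1.png

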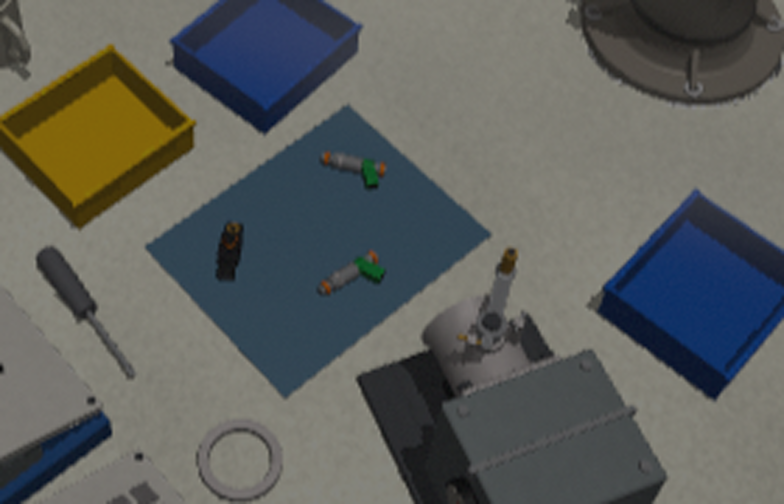

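Top view: the bin_blue candidates are (354,243), the right-hand bin, and (208,277), the left-hand bin. The flat blue folder at (443,358) isn't a bin, so I choose (354,243). The injectors are at about (280,206) and (306,232), the sensor at (308,186) and the yellow bin at (363,179). I'll take closer crops of these now.

Run:
```python
from h import *
ims={}
for c,(u0,v0,u1,v1) in {"top":(264,168,328,248),"scene":(300,215,380,285)}.items():
    acc=0
    for i in range(6):
        r=bot.read_camera(c);acc=acc+r["color"].astype(float)
    im=(acc/6);ims[c]=(r,im)
    np.save(f"{c}.npy",im)
    cv2.imwrite(f"pics/{c}avg.png",cv2.resize(im[v0:v1,u0:u1,::-1].astype(np.uint8),None,fx=7,fy=7,interpolation=cv2.INTER_CUBIC))
r,im=ims["top"]
hsv=cv2.cvtColor(im.astype(np.uint8),cv2.COLOR_RGB2HSV)
def comps(mask,roi,r,z,mn=3):
    m=np.zeros_like(mask);a,b,c,d=roi;m[b:d,a:c]=mask[b:d,a:c]
    n,l,s,ce=cv2.connectedComponentsWithStats(m.astype(np.uint8))
    for i in range(1,n):
        if s[i,4]>=mn:print(s[i,4],ce[i].round(1),at(r,*ce[i],z)[:2].round(4))
roi=(264,168,328,250)
for c,roi in(("top",(267,172,324,245)),("scene",(300,215,380,285))):
    r,im=ims[c];hsv=cv2.cvtColor(im.astype(np.uint8),cv2.COLOR_RGB2HSV);H,S,V=cv2.split(hsv)
    print(c,"green");comps((H>40)&(H<85)&(S>110),roi,r,.012)
    print("orange");comps(((H<20)|(H>172))&(S>60),roi,r,.011,2)
    print("nonmat");comps(~((H>92)&(H<112)&(S>70))|(V<60),roi,r,.011,8)
for th in["injector_a_mid","sensor_mid"]:
  for c in ims:
    for k in range(3):
      bot.read_camera(c)
      for d in bot.place_of(th,c):
        u,v=d["location"][0]*640,d["location"][1]*400
        print(th,c,round(u,1),round(v,1),at(ims[c][0],u,v,.011)[:2].round(4),round(d["conf"],2))
for th,z in(("bin_blue",0),("bin_yellow",0),("throttle_pivot",.17),("throttle_stud",.17)):
  for c in ims:
   for d in bot.place_of(th,c):
    u,v=d["location"][0]*640,d["location"][1]*400
    print(th,c,at(ims[c][0],u,v,z)[:2].round(4),round(d["conf"],2))
```

```text
top green
23 [276.9 210.4] [0.5142 0.0095]
22 [300.1 233.3] [ 0.4317 -0.0765]
orange
14 [307.5 185.5] [ 0.6071 -0.1011]
10 [312.1 190.3] [ 0.5896 -0.1182]
2 [281.  197.5] [ 0.5619 -0.0046]
4 [279.  213.8] [0.5022 0.0016]
2 [312.5 228. ] [ 0.4515 -0.1214]
2 [299.  237.5] [ 0.4165 -0.0727]
nonmat
105 [308.2 186.3] [ 0.6043 -0.1038]
140 [279.1 206.4] [0.5291 0.0017]
143 [304.7 232.3] [ 0.4357 -0.0933]
scene green
45 [361.5 231.3] [ 0.4309 -0.0782]
57 [361.8 266. ] [0.5129 0.0102]
orange
9 [346.4 225.8] [ 0.4515 -0.123 ]
8 [365.9 230.2] [ 0.4176 -0.0729]
34 [312.2 254. ] [ 0.5955 -0.1127]
9 [363. 261.] [4.983e-01 1.000e-04]
10 [346.1 272. ] [ 0.5601 -0.0045]
nonmat
678 [314.2 224.8] [ 0.5241 -0.1891]
146 [373.6 220. ] [ 0.3732 -0.0855]
167 [356.8 229.1] [ 0.4358 -0.0937]
161 [311.5 259.2] [ 0.6083 -0.1006]
179 [356.1 267.1] [0.5272 0.0021]
84 [374.6 280.7] [0.5173 0.068 ]
27 [301.9 281.9] [ 0.6765 -0.061 ]
injector_a_mid top 278.1 201.8 [0.5459 0.0058] 0.39
injector_a_mid top 414.8 180.0 [ 0.6316 -0.4958] 0.69
injector_a_mid top 281.2 204.2 [ 0.5373 -0.0059] 0.46
injector_a_mid top 281.3
[... 381 characters left out ...]
0 [ 0.6053 -0.107 ] 0.42
sensor_mid scene 310.7 255.2 [ 0.6014 -0.1125] 0.64
sensor_mid scene 313.3 336.4 [0.755  0.0829] 0.28
sensor_mid scene 313.3 256.9 [ 0.5994 -0.1033] 0.54
sensor_mid scene 313.3 258.5 [ 0.6028 -0.0992] 0.64
bin_blue top [ 0.4012 -0.2668] 0.93
bin_blue top [0.2762 0.254 ] 0.88
bin_blue scene [ 0.4132 -0.2684] 0.61
bin_blue scene [0.2874 0.252 ] 0.55
bin_yellow top [ 0.6336 -0.2963] 0.94
bin_yellow scene [ 0.6367 -0.2986] 0.64
throttle_pivot top [0.5413 0.1691] 0.56
throttle_pivot scene [0.5257 0.1692] 0.68
throttle_pivot scene [0.6081 0.066 ] 0.37
throttle_pivot scene [ 0.5228 -0.4061] 0.35
throttle_stud top [0.4875 0.1516] 0.73
throttle_stud scene [0.4878 0.1463] 0.52
```

View pics/topavg.png

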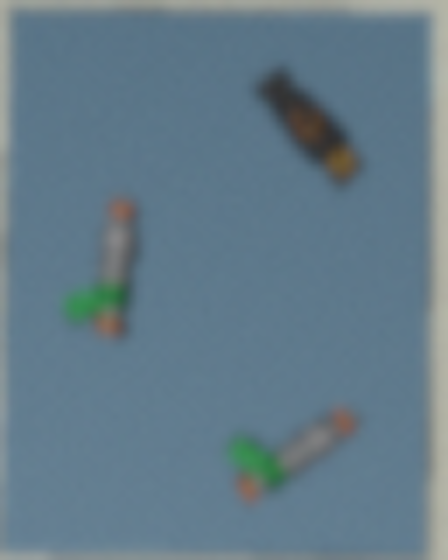

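View pics/sceneavg.png

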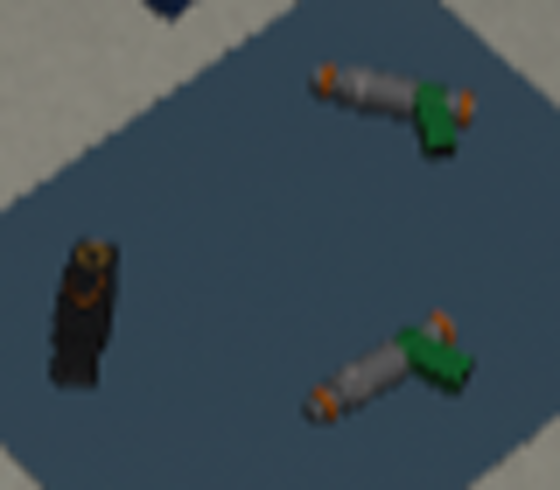

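The crops show injector A's axis running almost along world x, with its green plug at the rear left. Injector B lies at about -55°, and the sensor runs diagonally, with its brass-bushed lug at the lower right. I'll refine the sensor, bins and throttle next.

Run:
```python
from h import *
R={c:bot.read_camera(c) for c in("top","scene")}
im={c:np.load(c+".npy") for c in R}
# sensor dark mask
for c,(a,b,c2,d) in(("top",(296,174,322,200)),("scene",(302,243,322,276))):
    g=im[c][b:d,a:c2];H,S,V=cv2.split(cv2.cvtColor(g.astype(np.uint8),cv2.COLOR_RGB2HSV))
    m=(~((H>92)&(H<115)&(S>60)))|(V<50)
    n,l,s,ce=cv2.connectedComponentsWithStats(m.astype(np.uint8))
    i=1+np.argmax(s[1:,4]);ys,xs=np.where(l==i)
    P=np.array([at(R[c],x+a,y+b,.009)[:2] for x,y in zip(xs,ys)])
    mu=P.mean(0);w,v=np.linalg.eigh(np.cov(P.T));ax=v[:,1];t=(P-mu)@ax;q=(P-mu)@v[:,0]
    print(c,mu,np.degrees(np.arctan2(ax[1],ax[0]))%180,t.min(),t.max(),mu+ax*(t.min()+t.max())/2, "mid; width",q.min(),q.max())
r=R["top"]
for c,lo,hi,roi in(("blue",(100,140,60),(125,255,255),(330,210,385,270)),("yellow",(18,120,60),(35,255,255),(338,150,392,208))):
    a,b,c2,d=roi;g=im["top"][b:d,a:c2].astype(np.uint8)
    m=cv2.inRange(cv2.cvtColor(g,cv2.COLOR_RGB2HSV),lo,hi)
    cn=max(cv2.findContours(m,0,2)[0],key=cv2.contourArea)
    bx=cv2.boxPoints(cv2.minAreaRect(cn))+[a,b]
    W=np.array([at(r,*p,.05)[:2] for p in bx]);print(c,W.round(3).tolist(),"centre",W.mean(0).round(4))
cv2.imwrite("pics/thr_t.png",cv2.resize(im["top"][150:240,155:265,::-1].astype(np.uint8),None,fx=7,fy=6.5,interpolation=cv2.INTER_CUBIC))
cv2.imwrite("pics/thr_s.png",cv2.resize(im["scene"][245:325,370:450,::-1].astype(np.uint8),None,fx=7,fy=7,interpolation=cv2.INTER_CUBIC))
```

```text
top [ 0.60477539 -0.10367981] 42.9518203931415 -0.035223834644452695 0.032897894907420996 [ 0.6056266  -0.10288738] mid; width -0.010743201552328519 0.010301804612066786
scene [ 0.60713905 -0.10164595] 40.76301197216094 -0.03414409568773878 0.03522769719613388 [ 0.60672868 -0.10199971] mid; width -0.0113033901755812 0.011533468491171015
blue [[0.474, -0.197], [0.492, -0.336], [0.344, -0.354], [0.326, -0.216]] centre [ 0.4092 -0.2757]
yellow [[0.707, -0.229], [0.709, -0.373], [0.55, -0.373], [0.548, -0.23]] centre [ 0.6283 -0.3013]
```

View pics/thr_t.png

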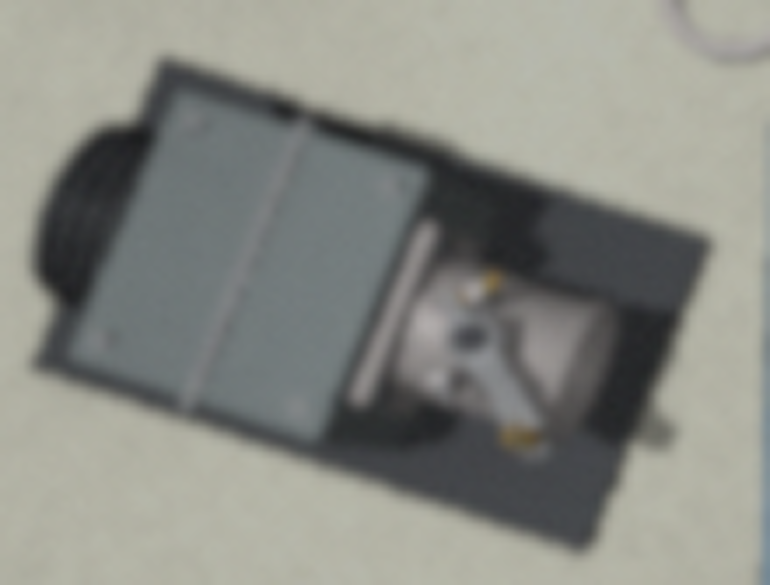

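View pics/thr_s.png

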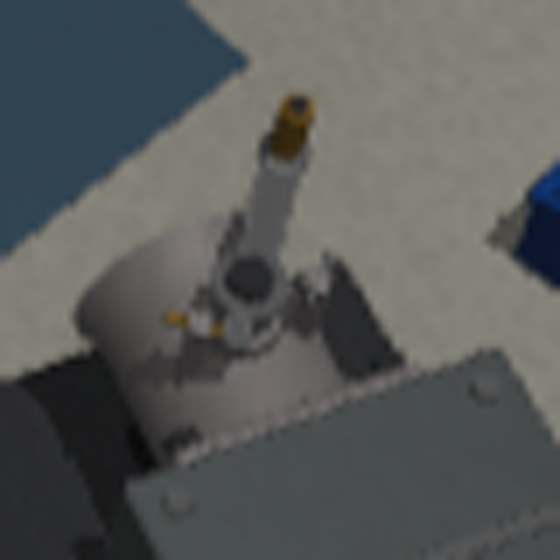

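Run:
```python
from h import *
R={c:bot.read_camera(c) for c in("top","scene")}
def tri(a,b):
    o1,d1=ray(R["top"],*a);o2,d2=ray(R["scene"],*b)
    A=np.c_[d1,-d2];s=np.linalg.lstsq(A,o2-o1,rcond=None)[0];p,q=o1+s[0]*d1,o2+s[1]*d2
    return (p+q)/2,np.linalg.norm(p-q)
st=tri((229.1,217.1),(411.7,263.1));pv=tri((222.4,201.5),(405.7,284.7));print("stud",st,"pivot",pv)
for n,a,z in(("stud",(229.1,217.1),.17),("pivot",(222.4,201.5),.16)):print(n,at(R["top"],*a,z))
for n,a,z in(("stud",(411.7,263.1),.17),("pivot",(405.7,284.7),.16)):print(n,at(R["scene"],*a,z))
# box-top edge direction z=.15 : box top corners in crop
cs=[(175,88),(432,170),(322,440),(70,350)]
print([at(R["top"],155+u/7,150+v/6.5,.15)[:2].round(3).tolist() for u,v in cs])
print(bot.get_obs()["t"])
```

```text
stud (array([0.48197717, 0.14601023, 0.16867569]), np.float64(0.0005347465922164277)) pivot (array([0.53268782, 0.17394751, 0.15535397]), np.float64(0.0027488166608422163))
stud [0.48174474 0.14590228 0.17      ]
pivot [0.53323816 0.17173558 0.16      ]
stud [0.4829069  0.14624842 0.17      ]
pivot [0.53399021 0.17622795 0.16      ]
[[0.66, 0.319], [0.618, 0.196], [0.48, 0.243], [0.524, 0.364]]
3.2
```

Call:
{"fn": "step_arm", "kwargs": {
  "increments": [
    [0.2335, 0.539, -0.1, 0, 0, 0, -0.2],
    [0.2335, 0.539, -0.1, 0, 0, -7, -0.2],
    [0.2335, 0.539, -0.1, 0, 0, -14, -0.2],
    [0.2335, 0.539, -0.1, 0, 0, -21, -0.2],
    [0.2335, 0.539, -0.1, 0, 0, -28, -0.2],
    [0.2335, 0.539, -0.1, 0, 0, -35, -0.2],
    [0.2335, 0.539, -0.1, 0, 0, -42, -0.2],
    [0.2335, 0.539, -0.1, 0, 0, -49, -0.2],
    [0.2335, 0.539, -0.1, 0, 0, -56, -0.2],
    [0.2335, 0.539, -0.1, 0, 0, -63, -0.2]
  ],
  "force": 30
}}

```text
t: 4.03
eef_pos: [0.3605, -0.2862, 0.1654]
tool_rot: [0.0, 0.933, -0.361, 0.0]
contact_force: [0.3, 0.2, -0.1]
gripper_width: 0.6
```

```bash
cat > o.py <<'E'
from h import *
o=bot.get_obs();w,x,y,z=o["tool_rot"]
from scipy.spatial.transform import Rotation as Ro
M=Ro.from_quat([x,y,z,w]).as_matrix()
print("t",o["t"],"eef",o["eef_pos"].round(4),"yaw",np.degrees(np.arctan2(M[1,0],M[0,0])).round(1),"zaxis",M[:,2].round(4),"q",o["q"].round(2),"w",round(o["gripper_width"]*85,1),"F",o["contact_force"].round(1))
E
python3 o.py
```

```text
t 4.0333 eef [ 0.3605 -0.2862  0.1654] yaw -42.3 zaxis [ 8.e-04 -4.e-04 -1.e+00] q [ 0.51  0.21  0.03  2.12 -0.01  0.81 -1.76] w 51.0 F [ 0.3  0.2 -0.1]
```

Call:
{"fn": "step_arm", "kwargs": {
  "increments": [
    [0.078, 0.1826, -0.06, 0, 0, -6, -0.2],
    [0.078, 0.1826, -0.06, 0, 0, -12.7, -0.2],
    [0.078, 0.1826, -0.06, 0, 0, -12.7, -0.2],
    [0.078, 0.1826, -0.06, 0, 0, -12.7, -0.2],
    [0.078, 0.1826, -0.06, 0, 0, -12.7, -0.2],
    [0.078, 0.1826, -0.06, 0, 0, -12.7, -0.2],
    [0.078, 0.1826, -0.06, 0, 0, -12.7, -0.2],
    [0.078, 0.1826, -0.06, 0, 0, -12.7, -0.2]
  ]
}}

```text
t: 4.7
eef_pos: [0.4378, -0.1055, 0.1054]
tool_rot: [0.0, 0.889, -0.459, -0.0]
contact_force: [-0.5, -0.7, -0.0]
gripper_width: 0.602
```

```bash
python3 o.py
```

```text
t 4.7 eef [ 0.4378 -0.1055  0.1054] yaw -54.6 zaxis [-4.e-04 -3.e-04 -1.e+00] q [ 0.14  0.29 -0.05  2.19  0.02  0.66 -2.45] w 51.1 F [-0.5 -0.7 -0. ]
```

Call:
{"fn": "step_arm", "kwargs": {
  "increments": [
    [0.0007, 0.0018, -0.04, 0, 0, -0.5, -0.2],
    [0.0007, 0.0018, -0.07, 0, 0, -0.5, -0.2],
    [0.0007, 0.0018, -0.09, 0, 0, -0.5, -0.2],
    [0.0007, 0.0018, -0.0995, 0, 0, -0.5, -0.2],
    [0.0007, 0.0018, -0.0995, 0, 0, -0.5, -0.2],
    [0.0007, 0.0018, -0.0995, 0, 0, -0.5, -0.2]
  ]
}}

```text
t: 5.2
eef_pos: [0.4386, -0.1048, 0.0064]
tool_rot: [0.0, 0.886, -0.464, 0.0]
contact_force: [0.0, -0.1, -0.2]
gripper_width: 0.601
```

```bash
python3 o.py; python3 -c "
from h import *
crop('scene','g1.png',310,190,400,260,8)"
```

```text
t 5.2 eef [ 0.4386 -0.1048  0.0064] yaw -55.3 zaxis [-0.e+00 -6.e-04 -1.e+00] q [ 0.13  0.49 -0.04  2.23  0.05  0.42 -2.49] w 51.1 F [ 0.  -0.1 -0.2]
```

View pics/g1.png

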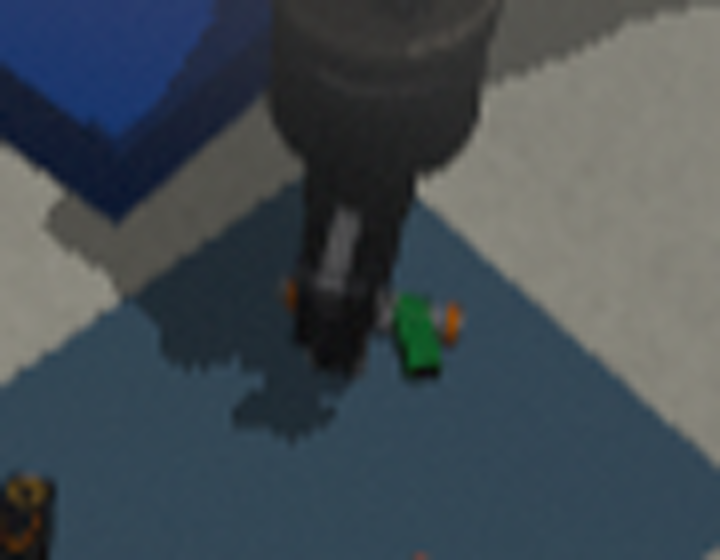

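The fingers straddle the bare body at about (335,320) in the crop, clear of the green socket. I'll close them now.

Call:
{"fn": "step_arm", "kwargs": {
  "increments": [
    [0, 0, 0, 0, 0, 0, 1],
    [0, 0, 0, 0, 0, 0, 1],
    [0, 0, 0, 0, 0, 0, 1],
    [0, 0, 0, 0, 0, 0, 1],
    [0, 0, 0, 0, 0, 0, 1],
    [0, 0, 0, 0, 0, 0, 1]
  ],
  "force": 40
}}

```text
t: 5.75
eef_pos: [0.4393, -0.1037, 0.0069]
tool_rot: [-0.0, 0.886, -0.463, 0.001]
contact_force: [-2.0, -0.6, 9.9]
gripper_width: 0.169
```

```bash
python3 o.py
```

```text
t 5.75 eef [ 0.4393 -0.1037  0.0069] yaw -55.2 zaxis [ 1.6e-03 -4.0e-04 -1.0e+00] q [ 0.13  0.49 -0.04  2.23  0.05  0.42 -2.49] w 14.4 F [-2.  -0.6  9.9]
```

Call:
{"fn": "step_arm", "kwargs": {
  "increments": [
    [0, 0, 0.04, 0, 0, 0, 1],
    [0, 0, 0.08, 0, 0, 0, 1],
    [0, 0, 0.11, 0, 0, 0, 1],
    [0.002, -0.04, 0.11, 0, 0, -5, 1],
    [0.003, -0.08, 0.11, 0, 0, -10, 1],
    [0.003, -0.12, 0.11, 0, 0, -15, 1],
    [0.003, -0.15, 0.11, 0, 0, -20, 1],
    [0.003, -0.1685, 0.11, 0, 0, -20, 1],
    [0.003, -0.1685, 0.08, 0, 0, -20, 1],
    [0.003, -0.1685, 0.05, 0, 0, -20, 1]
  ]
}}

```text
t: 6.58
eef_pos: [0.4431, -0.2746, 0.0571]
tool_rot: [-0.0, 0.791, -0.611, 0.003]
contact_force: [0.2, 1.1, -1.2]
gripper_width: 0.166
```

```bash
python3 o.py; python3 -c "
from h import *
crop('scene','g2.png',280,140,380,220,8)"
```

```text
t 6.5833 eef [ 0.4431 -0.2746  0.0571] yaw -75.4 zaxis [ 0.0051 -0.003  -1.    ] q [ 0.37  0.47  0.08  2.07 -0.06  0.6  -2.4 ] w 14.1 F [ 0.2  1.1 -1.2]
```

View pics/g2.png

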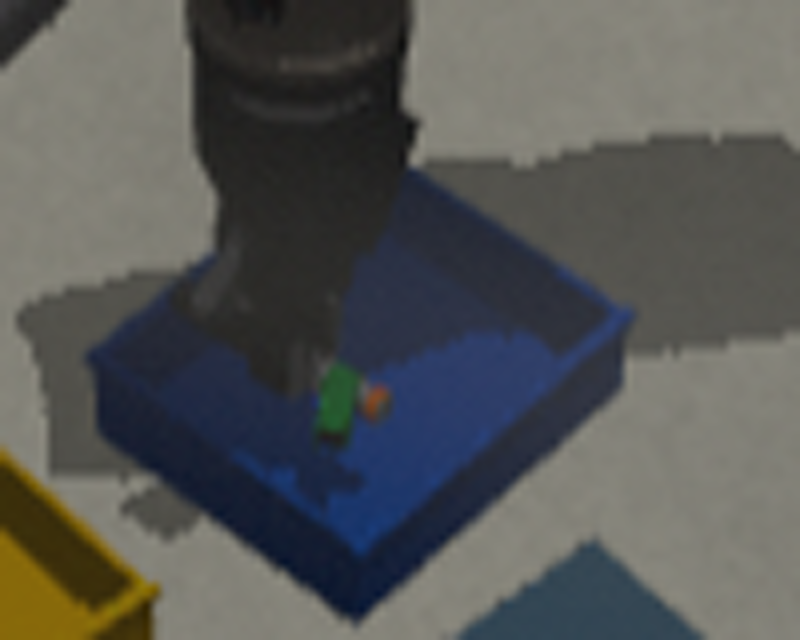

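The injector is held over the bin floor, so I'll lower and release it.

Call:
{"fn": "step_arm", "kwargs": {
  "increments": [
    [0, 0, -0.025, 0, 0, 0, 1],
    [0, 0, -0.043, 0, 0, 0, 1],
    [0, 0, -0.043, 0, 0, 0, 1],
    [0, 0, -0.043, 0, 0, 0, 0.3],
    [0, 0, -0.043, 0, 0, 0, 0.3],
    [0, 0, -0.043, 0, 0, 0, 0.3],
    [0, 0, -0.01, 0, 0, 0, 0.3],
    [0, 0, 0.03, 0, 0, 0, 0.3],
    [0, 0, 0.06, 0, 0, 0, -0.2]
  ]
}}

```text
t: 7.38
eef_pos: [0.4422, -0.2723, 0.1192]
tool_rot: [-0.0, 0.792, -0.61, 0.001]
contact_force: [0.7, -0.9, -0.1]
gripper_width: 0.473
```

```bash
python3 o.py
```

```text
t 7.3833 eef [ 0.4422 -0.2723  0.1192] yaw -75.2 zaxis [ 0.0021 -0.001  -1.    ] q [ 0.36  0.37  0.09  2.03 -0.05  0.74 -2.41] w 40.2 F [ 0.7 -0.9 -0.1]
```

Call:
{"fn": "step_arm", "kwargs": {
  "increments": [
    [0.012, 0.03, 0, 0, 0, 7, -0.2],
    [0.024, 0.065, 0, 0, 0, 14, -0.2],
    [0.036, 0.1, 0, 0, 0, 21, -0.2],
    [0.048, 0.135, 0, 0, 0, 28, -0.2],
    [0.06, 0.17, 0, 0, 0, 35, -0.2],
    [0.072, 0.2, 0, 0, 0, 42, -0.2],
    [0.084, 0.23, 0, 0, 0, 49, -0.2],
    [0.09, 0.255, -0.01, 0, 0, 56, -0.2],
    [0.0948, 0.27, -0.03, 0, 0, 63, -0.2],
    [0.0948, 0.27, -0.05, 0, 0, 70, -0.2]
  ]
}}

```text
t: 8.22
eef_pos: [0.5392, 0.0032, 0.0678]
tool_rot: [-0.001, 0.999, -0.039, 0.003]
contact_force: [0.1, -0.1, -0.5]
gripper_width: 0.6
```

```bash
python3 o.py; python3 -c "
from h import *
crop('scene','g3.png',300,150,380,290,4)"
```

```text
t 8.2167 eef [0.5392 0.0032 0.0678] yaw -4.5 zaxis [ 0.0062  0.0024 -1.    ] q [ 0.08  0.48 -0.25  2.    0.19  0.67 -1.94] w 51.0 F [ 0.1 -0.1 -0.5]
```

View pics/g3.png

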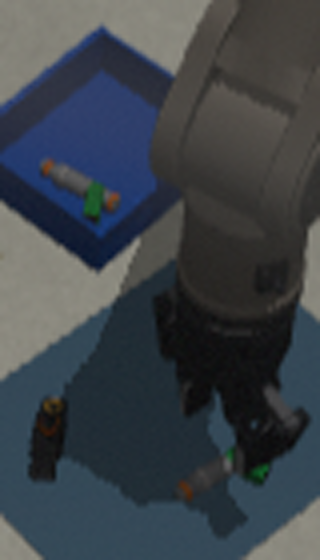

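Injector B lies in the blue bin. The jaws are above A. I'll settle there, check the pose, then descend.

Call:
{"fn": "step_arm", "kwargs": {
  "increments": [
    [0, 0, -0.02, 0, 0, 0, -0.2],
    [0, 0, -0.02, 0, 0, 0, -0.2],
    [0, 0, -0.02, 0, 0, 0, -0.2]
  ]
}}

```text
t: 8.52
eef_pos: [0.536, -0.0028, 0.0465]
tool_rot: [0.0, 0.999, -0.047, -0.0]
contact_force: [0.2, 0.5, -0.7]
gripper_width: 0.601
```

```bash
python3 o.py
```

```text
t 8.5167 eef [ 0.536  -0.0028  0.0465] yaw -5.3 zaxis [-9.e-04 -9.e-04 -1.e+00] q [ 0.08  0.52 -0.24  2.01  0.2   0.63 -1.95] w 51.1 F [ 0.2  0.5 -0.7]
```

Call:
{"fn": "step_arm", "kwargs": {
  "increments": [
    [0.0015, 0, -0.025, 0, 0, 0, -0.2],
    [0.0015, 0, -0.0405, 0, 0, 0, -0.2],
    [0.0015, 0, -0.0405, 0, 0, 0, -0.2],
    [0.0015, 0, -0.0405, 0, 0, 0, 1],
    [0.0015, 0, -0.0405, 0, 0, 0, 1],
    [0.0015, 0, -0.0405, 0, 0, 0, 1],
    [0.0015, 0, -0.0405, 0, 0, 0, 1],
    [0.0015, 0, -0.0405, 0, 0, 0, 1],
    [0.0015, 0, -0.0405, 0, 0, 0, 1]
  ]
}}

```text
t: 9.27
eef_pos: [0.5391, -0.0021, 0.0071]
tool_rot: [0.0, 0.999, -0.045, 0.001]
contact_force: [-1.4, -0.6, 6.2]
gripper_width: 0.167
```

```bash
python3 o.py; python3 -c "
from h import *
crop('scene','g4.png',320,230,400,300,6)"
```

```text
t 9.2667 eef [ 0.5391 -0.0021  0.0071] yaw -5.2 zaxis [ 2.5e-03 -2.0e-04 -1.0e+00] q [ 0.06  0.58 -0.22  2.02  0.23  0.55 -1.98] w 14.2 F [-1.4 -0.6  6.2]
```

View pics/g4.png

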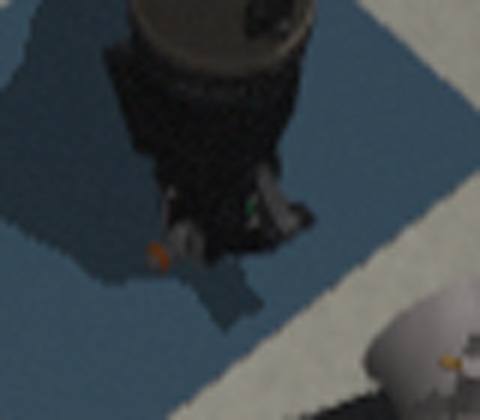

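Call:
{"fn": "step_arm", "kwargs": {
  "increments": [
    [0, 0, 0.04, 0, 0, 0, 1],
    [0, 0, 0.08, 0, 0, 0, 1],
    [-0.01, -0.02, 0.11, 0, 0, -7, 1],
    [-0.03, -0.05, 0.11, 0, 0, -14, 1],
    [-0.05, -0.085, 0.11, 0, 0, -21, 1],
    [-0.07, -0.12, 0.11, 0, 0, -28, 1],
    [-0.09, -0.155, 0.11, 0, 0, -35, 1],
    [-0.11, -0.19, 0.11, 0, 0, -42, 1],
    [-0.13, -0.225, 0.11, 0, 0, -49, 1],
    [-0.145, -0.26, 0.11, 0, 0, -56, 1]
  ]
}}

```text
t: 10.15
eef_pos: [0.3911, -0.2634, 0.1164]
tool_rot: [-0.0, 0.859, -0.512, 0.0]
contact_force: [1.1, -0.2, -1.0]
gripper_width: 0.164
```

Call:
{"fn": "step_arm", "kwargs": {
  "increments": [
    [-0.0145, -0.0185, 0, 0, 0, -7, 1],
    [-0.0145, -0.0185, -0.02, 0, 0, -14, 1],
    [-0.0145, -0.0185, -0.04, 0, 0, -14, 1],
    [-0.0145, -0.0185, -0.04, 0, 0, -14, 1]
  ]
}}

```text
t: 10.48
eef_pos: [0.3766, -0.2798, 0.0737]
tool_rot: [0.0, 0.792, -0.61, -0.002]
contact_force: [-0.2, 1.0, -0.2]
gripper_width: 0.168
```

```bash
python3 o.py; python3 -c "
from h import *
crop('scene','g5.png',280,140,380,220,8)"
```

```text
t 10.4833 eef [ 0.3766 -0.2798  0.0737] yaw -75.2 zaxis [-0.0031  0.0019 -1.    ] q [ 0.44  0.38  0.08  2.17 -0.05  0.6  -2.33] w 14.3 F [-0.2  1.  -0.2]
```

View pics/g5.png

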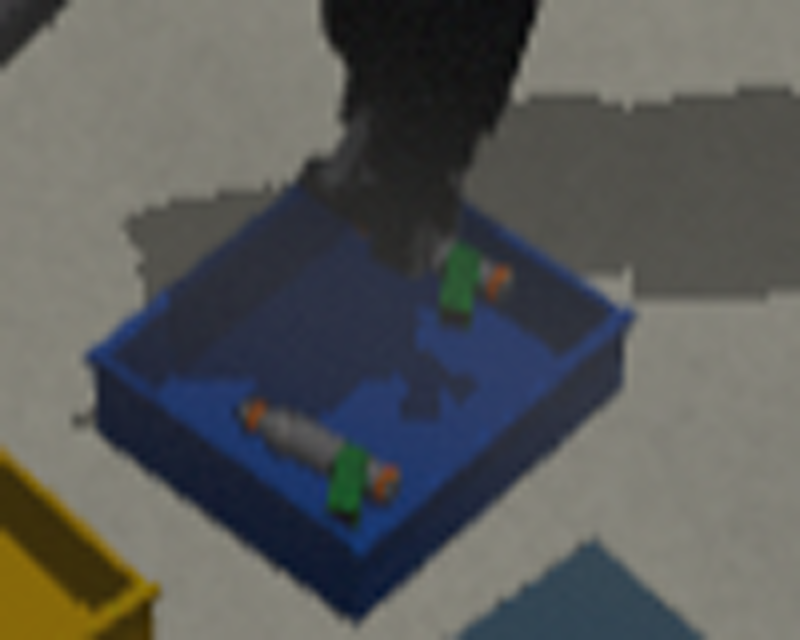

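A hangs inside the bin and B has rolled to the far wall, which still counts as inside. I'll shift slightly towards the centre, lower and release.

Call:
{"fn": "step_arm", "kwargs": {
  "increments": [
    [0.014, 0, -0.025, 0, 0, 0, 1],
    [0.014, 0, -0.05, 0, 0, 0, 1],
    [0.014, 0, -0.06, 0, 0, 0, 1],
    [0.014, 0, -0.06, 0, 0, 0, 1],
    [0.014, 0, -0.06, 0, 0, 0, 0.35],
    [0.014, 0, -0.06, 0, 0, 0, 0.35],
    [0.014, 0, -0.06, 0, 0, 0, 0.35],
    [0.014, 0, -0.03, 0, 0, 0, 0.35],
    [0.014, 0, 0.01, 0, 0, 0, 0.35],
    [0.014, 0, 0.05, 0, 0, 0, -0.2]
  ]
}}

```text
t: 11.37
eef_pos: [0.3916, -0.2802, 0.1271]
tool_rot: [0.0, 0.792, -0.61, -0.001]
contact_force: [1.5, -1.1, 0.1]
gripper_width: 0.451
```

```bash
python3 o.py
```

```text
t 11.3667 eef [ 0.3916 -0.2802  0.1271] yaw -75.2 zaxis [-1.2e-03  5.0e-04 -1.0e+00] q [ 0.41  0.3   0.09  2.11 -0.04  0.73 -2.35] w 38.3 F [ 1.5 -1.1  0.1]
```

Call:
{"fn": "step_arm", "kwargs": {
  "increments": [
    [0.015, 0.01, 0.01, 0, 0, 7, -0.4],
    [0.03, 0.025, 0.01, 0, 0, 14, -0.4],
    [0.045, 0.04, 0.01, 0, 0, 21, -0.4],
    [0.06, 0.05, 0.01, 0, 0, 28, -0.4],
    [0.075, 0.06, 0.01, 0, 0, 35, -0.4],
    [0.09, 0.075, 0.01, 0, 0, 42, -0.4],
    [0.105, 0.087, 0.01, 0, 0, 49, -0.4],
    [0.12, 0.1, 0.01, 0, 0, 56, -0.4],
    [0.135, 0.112, 0.01, 0, 0, 63, -0.4],
    [0.15, 0.125, 0.01, 0, 0, 70, -0.4]
  ]
}}

```text
t: 12.2
eef_pos: [0.5431, -0.1553, 0.1367]
tool_rot: [0.0, 0.999, -0.042, 0.001]
contact_force: [-0.1, -0.4, 0.9]
gripper_width: 0.699
```

Call:
{"fn": "step_arm", "kwargs": {
  "increments": [
    [0.015, 0.01, 0, 0, 0, 7, -0.4],
    [0.03, 0.025, -0.01, 0, 0, 14, -0.4],
    [0.045, 0.04, -0.02, 0, 0, 21, -0.4],
    [0.06, 0.05, -0.04, 0, 0, 28, -0.4],
    [0.0645, 0.0527, -0.06, 0, 0, 35, -0.4],
    [0.0645, 0.0527, -0.07, 0, 0, 42, -0.4],
    [0.0645, 0.0527, -0.07, 0, 0, 47.2, -0.4],
    [0.0645, 0.0527, -0.07, 0, 0, 47.2, -0.4],
    [0.0645, 0.0527, -0.07, 0, 0, 47.2, -0.4]
  ]
}}

```text
t: 12.95
eef_pos: [0.6072, -0.1032, 0.0663]
tool_rot: [0.0, 0.934, 0.357, 0.0]
contact_force: [-0.7, 0.4, 0.1]
gripper_width: 0.699
```

```bash
python3 o.py; python3 -c "
from h import *
crop('scene','g6.png',270,140,370,290,4)
crop('top','g6t.png',270,150,400,260,5)"
```

```text
t 12.95 eef [ 0.6072 -0.1032  0.0663] yaw 41.8 zaxis [ 1.e-03 -5.e-04 -1.e+00] q [ 0.35  0.6  -0.38  1.81  0.3   0.79 -1.03] w 59.4 F [-0.7  0.4  0.1]
```

View pics/g6.png

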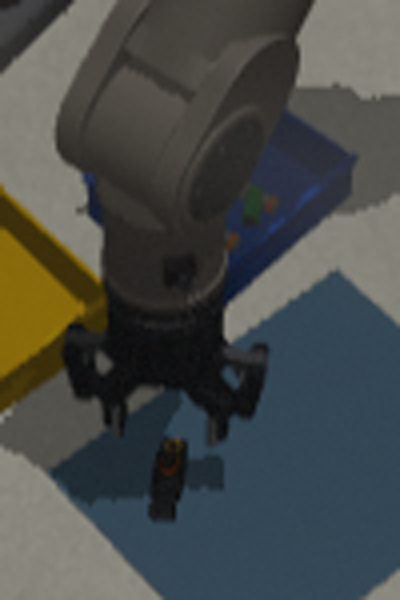

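View pics/g6t.png

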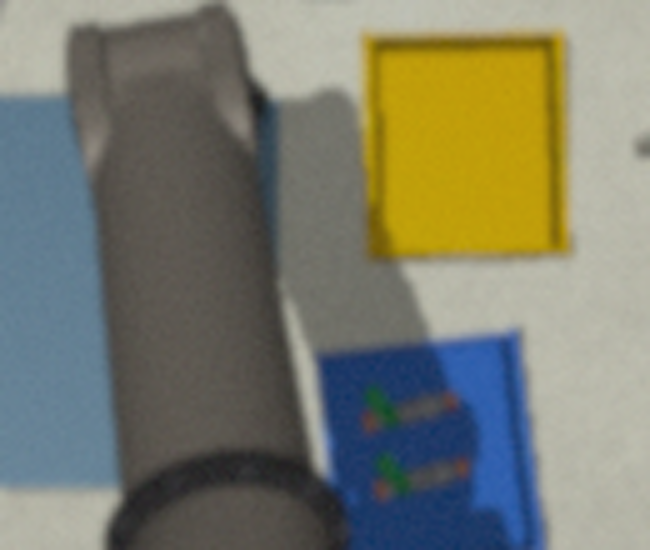

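Both injectors are in the right-hand blue bin, and the jaws line up with the sensor. Descending to grip it.

Call:
{"fn": "step_arm", "kwargs": {
  "increments": [
    [-0.001, 0.0005, -0.03, 0, 0, 0, -0.4],
    [-0.001, 0.0005, -0.05, 0, 0, 0, -0.4],
    [-0.001, 0.0005, -0.059, 0, 0, 0, -0.4],
    [-0.001, 0.0005, -0.059, 0, 0, 0, -0.4],
    [-0.001, 0.0005, -0.059, 0, 0, 0, 1],
    [-0.001, 0.0005, -0.059, 0, 0, 0, 1],
    [-0.001, 0.0005, -0.059, 0, 0, 0, 1],
    [-0.001, 0.0005, -0.059, 0, 0, 0, 1],
    [-0.001, 0.0005, -0.059, 0, 0, 0, 1],
    [-0.001, 0.0005, -0.059, 0, 0, 0, 1]
  ]
}}

```text
t: 13.88
eef_pos: [0.6072, -0.1023, 0.008]
tool_rot: [0.001, 0.934, 0.358, 0.001]
contact_force: [-0.9, 0.8, 6.4]
gripper_width: 0.247
```

```bash
python3 o.py
```

```text
t 13.8833 eef [ 0.6072 -0.1023  0.008 ] yaw 42.0 zaxis [ 2.7e-03 -4.0e-04 -1.0e+00] q [ 0.32  0.68 -0.35  1.83  0.35  0.69 -1.06] w 21.0 F [-0.9  0.8  6.4]
```

Call:
{"fn": "step_arm", "kwargs": {
  "increments": [
    [0, 0, 0.04, 0, 0, 0, 1],
    [0, 0, 0.08, 0, 0, 0, 1],
    [0, 0, 0.105, 0, 0, 0, 1],
    [0.005, -0.04, 0.105, 0, 0, 0, 1],
    [0.01, -0.08, 0.105, 0, 0, 0, 1],
    [0.015, -0.12, 0.105, 0, 0, 0, 1],
    [0.02, -0.16, 0.105, 0, 0, 0, 1],
    [0.022, -0.19, 0.1, 0, 0, 0, 1],
    [0.022, -0.199, 0.08, 0, 0, 0, 1],
    [0.022, -0.199, 0.06, 0, 0, 0, 1]
  ]
}}

```text
t: 14.72
eef_pos: [0.6277, -0.3076, 0.0671]
tool_rot: [0.002, 0.935, 0.355, 0.0]
contact_force: [0.5, 0.2, -2.0]
gripper_width: 0.241
```

```bash
python3 o.py; python3 -c "
from h import *
crop('scene','g7.png',220,160,320,260,5)"
```

```text
t 14.7167 eef [ 0.6277 -0.3076  0.0671] yaw 41.6 zaxis [ 0.0025 -0.0041 -1.    ] q [ 0.6   0.71 -0.35  1.6   0.3   0.89 -0.7 ] w 20.5 F [ 0.5  0.2 -2. ]
```

View pics/g7.png

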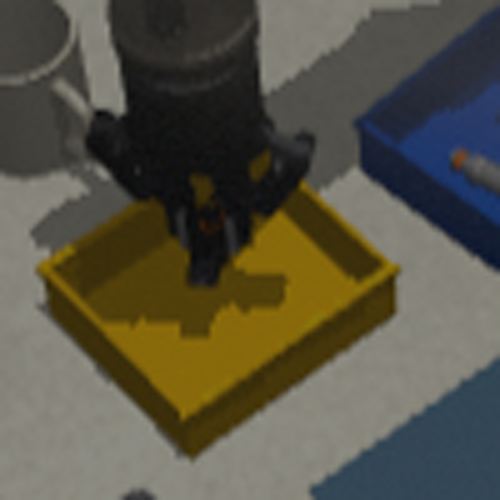

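The sensor is held over the yellow bin. I'll lower and release it.

Call:
{"fn": "step_arm", "kwargs": {
  "increments": [
    [0, 0, -0.03, 0, 0, 0, 1],
    [0, 0, -0.053, 0, 0, 0, 1],
    [0, 0, -0.053, 0, 0, 0, 1],
    [0, 0, -0.053, 0, 0, 0, 1],
    [0, 0, -0.053, 0, 0, 0, 0.1],
    [0, 0, -0.053, 0, 0, 0, 0.1],
    [0, 0, -0.053, 0, 0, 0, 0.1],
    [0, 0, -0.02, 0, 0, 0, 0.1],
    [0, 0, 0.02, 0, 0, 0, 0.1],
    [0, 0, 0.06, 0, 0, 0, 0.1]
  ]
}}

```text
t: 15.6
eef_pos: [0.6273, -0.3009, 0.1278]
tool_rot: [-0.001, 0.933, 0.359, -0.0]
contact_force: [1.1, -1.1, -0.3]
gripper_width: 0.448
```

```bash
python3 o.py
```

```text
t 15.6 eef [ 0.6273 -0.3009  0.1278] yaw 42.0 zaxis [-1.2e-03  6.0e-04 -1.0e+00] q [ 0.61  0.64 -0.37  1.57  0.26  0.99 -0.68] w 38.1 F [ 1.1 -1.1 -0.3]
```

Call:
{"fn": "step_arm", "kwargs": {
  "increments": [
    [-0.01, 0.02, 0.03, 0, 0, 0, 0],
    [-0.02, 0.05, 0.06, 0, 0, 0, 0],
    [-0.035, 0.09, 0.09, 0, 0, -3, 0],
    [-0.05, 0.13, 0.11, 0, 0, -5, 0],
    [-0.06, 0.17, 0.12, 0, 0, -8, 0],
    [-0.075, 0.21, 0.12, 0, 0, -11, 0],
    [-0.09, 0.25, 0.12, 0, 0, -11, 0],
    [-0.1, 0.29, 0.12, 0, 0, -11, 0],
    [-0.115, 0.33, 0.12, 0, 0, -11, 0],
    [-0.13, 0.37, 0.12, 0, 0, -11, 0]
  ]
}}

```text
t: 16.43
eef_pos: [0.5044, 0.0508, 0.2477]
tool_rot: [0.001, 0.964, 0.267, 0.001]
contact_force: [1.2, 1.1, -0.0]
gripper_width: 0.507
```

Call:
{"fn": "step_arm", "kwargs": {
  "increments": [
    [-0.005, 0.03, 0, 0, 0, 0, 0],
    [-0.01, 0.055, 0, 0, 0, 0, 0],
    [-0.0153, 0.077, 0, 0, 0, 0, 0],
    [-0.0153, 0.077, 0, 0, 0, 0, 0],
    [-0.0153, 0.077, -0.015, 0, 0, 0, 0],
    [-0.0153, 0.077, -0.03, 0, 0, 0, 0],
    [-0.0153, 0.077, -0.03, 0, 0, 0, 0]
  ]
}}

```text
t: 17.02
eef_pos: [0.4885, 0.1249, 0.2148]
tool_rot: [0.0, 0.964, 0.267, -0.002]
contact_force: [-0.6, -1.1, 0.2]
gripper_width: 0.502
```

```bash
python3 o.py; python3 -c "
from h import *
crop('scene','g8.png',360,210,450,310,6)
crop('top','g8t.png',180,120,400,270,3.5)"
```

```text
t 17.0167 eef [0.4885 0.1249 0.2148] yaw 31.0 zaxis [-0.0028 -0.0015 -1.    ] q [ 0.12  0.27 -0.57  1.94  0.17  0.98 -1.57] w 42.7 F [-0.6 -1.1  0.2]
```

View pics/g8.png

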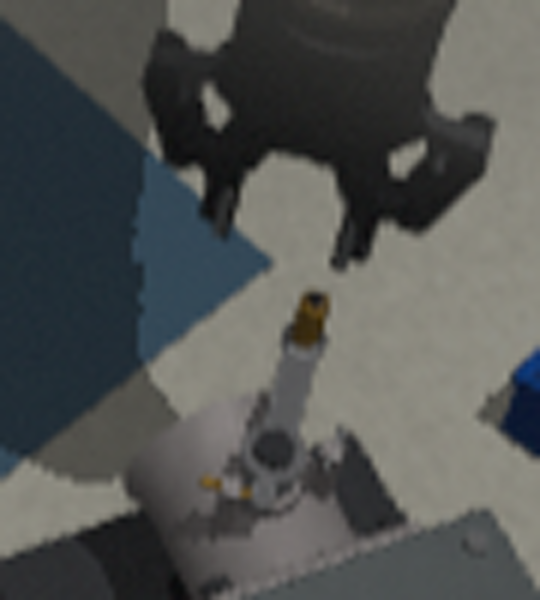

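View pics/g8t.png

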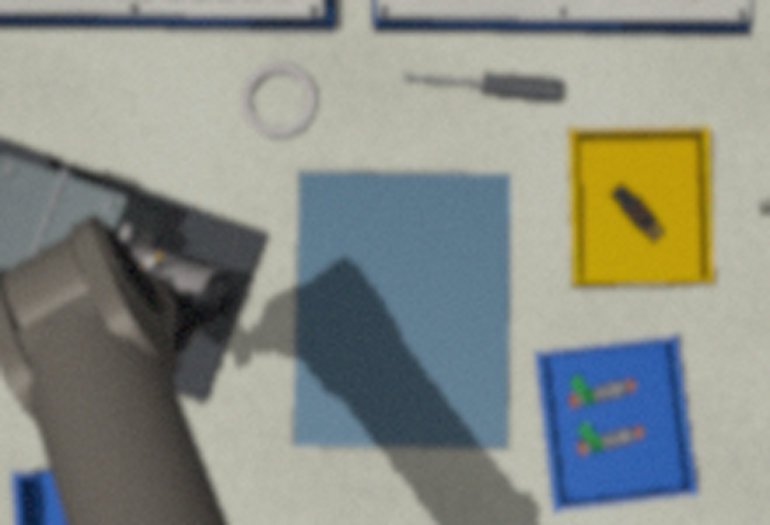

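The sensor is in the yellow bin, both injectors are in the blue one and the mat is clear. The stud is visible at (314,315) in the crop, a little beyond the jaws. Next I'll align with it.

Call:
{"fn": "step_arm", "kwargs": {
  "increments": [
    [-0.0065, 0.021, 0, 0, 0, 0, 0],
    [-0.0065, 0.021, 0, 0, 0, 0, 0],
    [-0.0065, 0.021, -0.01, 0, 0, 0, 0],
    [-0.0065, 0.021, -0.01, 0, 0, 0, 0]
  ]
}}

```text
t: 17.45
eef_pos: [0.4831, 0.1462, 0.2056]
tool_rot: [0.0, 0.964, 0.267, -0.0]
contact_force: [-0.5, -0.9, -0.2]
gripper_width: 0.5
```

```bash
python3 o.py; python3 -c "
from h import *
r=crop('scene','g9.png',360,210,450,310,6)
print(proj(r,bot.get_obs()['eef_pos']))"
```

```text
t 17.45 eef [0.4831 0.1462 0.2056] yaw 31.0 zaxis [-6.e-04 -8.e-04 -1.e+00] q [ 0.08  0.28 -0.58  1.95  0.19  0.96 -1.62] w 42.5 F [-0.5 -0.9 -0.2]
(np.float64(413.6987730113133), np.float64(255.60075738084896))
```

View pics/g9.png

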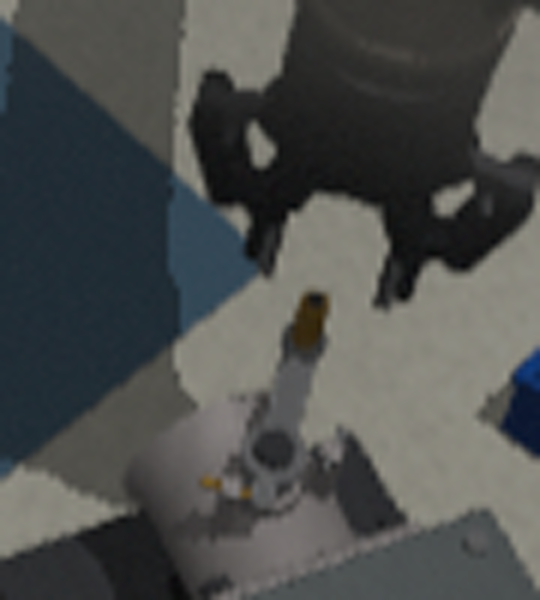

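Call:
{"fn": "step_arm", "kwargs": {
  "increments": [
    [-0.0005, 0, -0.015, 0, 0, 0, 0],
    [-0.0005, 0, -0.03, 0, 0, 0, 0],
    [-0.0005, 0, -0.037, 0, 0, 0, 0],
    [-0.0005, 0, -0.037, 0, 0, 0, 0]
  ]
}}

```text
t: 17.83
eef_pos: [0.482, 0.1458, 0.1679]
tool_rot: [0.0, 0.964, 0.267, -0.002]
contact_force: [0.1, -0.3, 0.8]
gripper_width: 0.503
```

```bash
python3 o.py; python3 -c "
from h import *
r=crop('scene','g10.png',370,220,440,300,7)"
```

```text
t 17.8333 eef [0.482  0.1458 0.1679] yaw 31.0 zaxis [-0.003  -0.0011 -1.    ] q [ 0.06  0.33 -0.57  1.99  0.23  0.89 -1.66] w 42.7 F [ 0.1 -0.3  0.8]
```

View pics/g10.png

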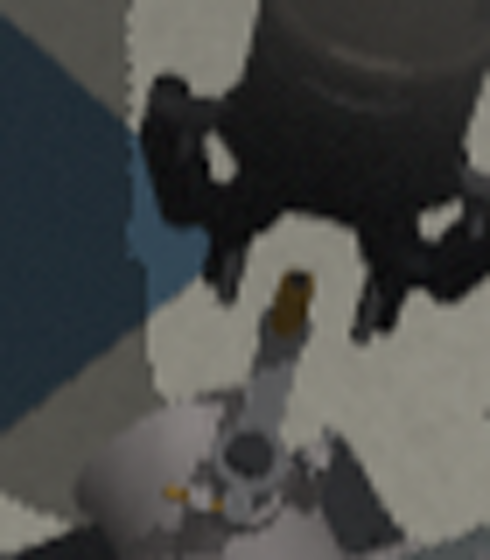

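The stud at (293,300) in the crop stands between the fingers. I'll pinch it.

Call:
{"fn": "step_arm", "kwargs": {
  "increments": [
    [0, 0, 0, 0, 0, 0, 1],
    [0, 0, 0, 0, 0, 0, 1],
    [0, 0, 0, 0, 0, 0, 1],
    [0, 0, 0, 0, 0, 0, 1],
    [0, 0, 0, 0, 0, 0, 1]
  ],
  "force": 50
}}

```text
t: 18.3
eef_pos: [0.4842, 0.1457, 0.1703]
tool_rot: [0.001, 0.964, 0.267, 0.001]
contact_force: [2.6, -5.4, 3.7]
gripper_width: 0.112
```

```bash
python3 o.py; python3 -c "
from h import *
r=crop('scene','g11.png',370,220,440,300,7)"
```

```text
t 18.3 eef [0.4842 0.1457 0.1703] yaw 30.9 zaxis [ 0.0025 -0.0014 -1.    ] q [ 0.06  0.33 -0.57  1.99  0.23  0.89 -1.66] w 9.6 F [ 2.6 -5.4  3.7]
```

View pics/g11.png

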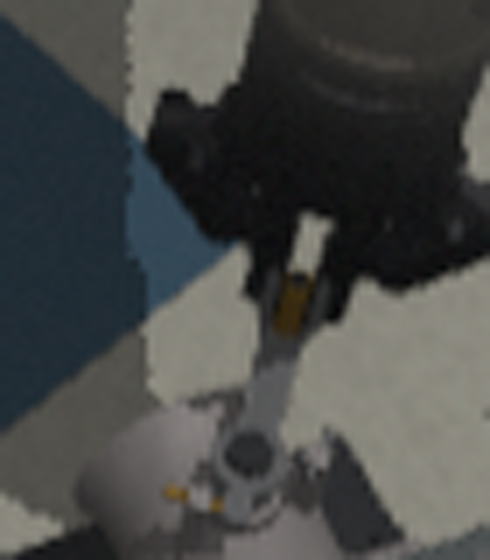

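Call:
{"fn": "step_arm", "kwargs": {
  "increments": [
    [0.0028, -0.0042, 0, 0, 0, 5, 1],
    [0.0059, -0.0082, 0, 0, 0, 10, 1],
    [0.0094, -0.0118, 0, 0, 0, 15, 1],
    [0.0132, -0.0152, 0, 0, 0, 20, 1],
    [0.0173, -0.0182, 0, 0, 0, 25, 1],
    [0.0216, -0.0208, 0, 0, 0, 30, 1],
    [0.0261, -0.0231, 0, 0, 0, 35, 1],
    [0.0308, -0.0249, 0, 0, 0, 40, 1],
    [0.0357, -0.0264, 0, 0, 0, 45, 1],
    [0.0406, -0.0274, 0, 0, 0, 50, 1]
  ]
}}

```text
t: 19.18
eef_pos: [0.523, 0.1187, 0.1703]
tool_rot: [0.0, 0.759, 0.651, -0.001]
contact_force: [-4.5, -4.1, 8.9]
gripper_width: 0.115
```

```bash
python3 o.py; python3 -c "
from h import *
r=crop('scene','g12.png',370,220,440,300,7)"
```

```text
t 19.1833 eef [0.523  0.1187 0.1703] yaw 81.2 zaxis [-0.0012 -0.002  -1.    ] q [ 0.24  0.41 -0.72  1.91  0.33  0.94 -0.79] w 9.8 F [-4.5 -4.1  8.9]
```

View pics/g12.png

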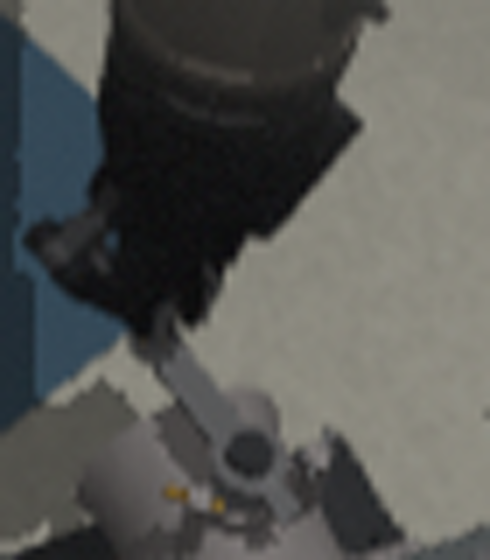

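The lever follows the arc. Continuing towards the stop.

Call:
{"fn": "step_arm", "kwargs": {
  "increments": [
    [0.0051, -0.0006, 0, 0, 0, 5, 1],
    [0.0101, -0.0007, 0, 0, 0, 10, 1],
    [0.0152, -0.0004, 0, 0, 0, 15, 1],
    [0.0202, 0.0004, 0, 0, 0, 20, 1],
    [0.0251, 0.0015, 0, 0, 0, 25, 1],
    [0.0251, 0.0015, 0, 0, 0, 25, 1]
  ]
}}

```text
t: 19.73
eef_pos: [0.5487, 0.1201, 0.1702]
tool_rot: [0.0, 0.6, 0.8, -0.001]
contact_force: [-5.3, -5.0, 10.6]
gripper_width: 0.11
```

```bash
python3 o.py
```

```text
t 19.7333 eef [0.5487 0.1201 0.1702] yaw 106.2 zaxis [-9.e-04 -2.e-03 -1.e+00] q [ 0.29  0.48 -0.8   1.85  0.41  0.99 -0.4 ] w 9.3 F [-5.3 -5.  10.6]
```

Call:
{"fn": "step_arm", "kwargs": {
  "increments": [
    [0.0025, 0.0008, 0, 0, 0, 2.5, 1],
    [0.0048, 0.0017, 0, 0, 0, 5, 1],
    [0.0048, 0.0017, 0, 0, 0, 5, 1]
  ]
}}

```text
t: 19.98
eef_pos: [0.5531, 0.1215, 0.1702]
tool_rot: [0.0, 0.566, 0.825, -0.001]
contact_force: [-4.5, -5.5, 9.6]
gripper_width: 0.109
```

```bash
python3 o.py
```

```text
t 19.9833 eef [0.5531 0.1215 0.1702] yaw 111.1 zaxis [-0.0012 -0.0026 -1.    ] q [ 0.3   0.49 -0.82  1.84  0.43  1.   -0.33] w 9.3 F [-4.5 -5.5  9.6]
```

Call:
{"fn": "step_arm", "kwargs": {
  "increments": [
    [0.0019, 0.0008, 0, 0, 0, 2, 1],
    [0.0019, 0.0008, 0, 0, 0, 2, 1]
  ]
}}

```text
t: 20.15
eef_pos: [0.5535, 0.1217, 0.1702]
tool_rot: [-0.0, 0.552, 0.834, -0.003]
contact_force: [-10.4, -6.7, 14.5]
gripper_width: 0.111
```

```bash
python3 o.py
```

```text
t 20.15 eef [0.5535 0.1217 0.1702] yaw 113.0 zaxis [-0.0041 -0.0046 -1.    ] q [ 0.3   0.5  -0.83  1.83  0.43  1.01 -0.3 ] w 9.4 F [-10.4  -6.7  14.5]
```

Call:
{"fn": "step_arm", "kwargs": {
  "increments": [
    [0.0019, 0.0009, 0, 0, 0, 0, 1],
    [0.0019, 0.0009, 0, 0, 0, 0, 1]
  ]
}}

```text
t: 20.32
eef_pos: [0.5539, 0.1218, 0.1701]
tool_rot: [-0.001, 0.552, 0.834, -0.005]
contact_force: [-15.0, -9.8, 18.7]
gripper_width: 0.11
```

```bash
python3 o.py;python3 -c "
from h import *
r=crop('scene','g13.png',370,220,440,300,7)"
```

```text
t 20.3167 eef [0.5539 0.1218 0.1701] yaw 112.9 zaxis [-0.0072 -0.0068 -1.    ] q [ 0.3   0.5  -0.82  1.83  0.43  1.01 -0.3 ] w 9.3 F [-15.   -9.8  18.7]
```

View pics/g13.png

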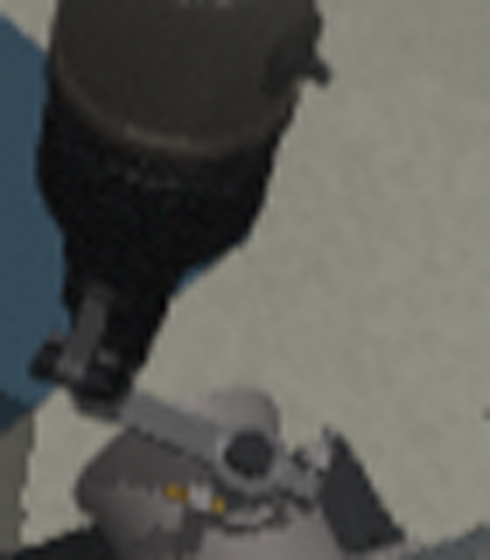

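Motion has stopped: a 2 mm push now moves the stud only 0.4 mm, and the force has jumped to about 18 N. That point matches the predicted open position of (0.553, 0.121). I'll hold and do the last checks.

Call:
{"fn": "step_arm", "kwargs": {
  "increments": [
    [0, 0, 0, 0, 0, 0, 1],
    [0, 0, 0, 0, 0, 0, 1],
    [0, 0, 0, 0, 0, 0, 1],
    [0, 0, 0, 0, 0, 0, 1],
    [0, 0, 0, 0, 0, 0, 1],
    [0, 0, 0, 0, 0, 0, 1]
  ]
}}

```text
t: 20.87
eef_pos: [0.5539, 0.1218, 0.1701]
tool_rot: [-0.001, 0.552, 0.834, -0.005]
contact_force: [-13.8, -9.0, 18.5]
gripper_width: 0.112
```

```bash
python3 o.py;python3 -c "
from h import *
r=crop('scene','g14.png',210,120,450,330,3.2)
crop('top','g14t.png',160,110,450,270,2.7)"
```

```text
t 20.8667 eef [0.5539 0.1218 0.1701] yaw 112.9 zaxis [-0.0067 -0.0066 -1.    ] q [ 0.3   0.5  -0.82  1.83  0.43  1.01 -0.3 ] w 9.5 F [-13.8  -9.   18.5]
```

View pics/g14.png

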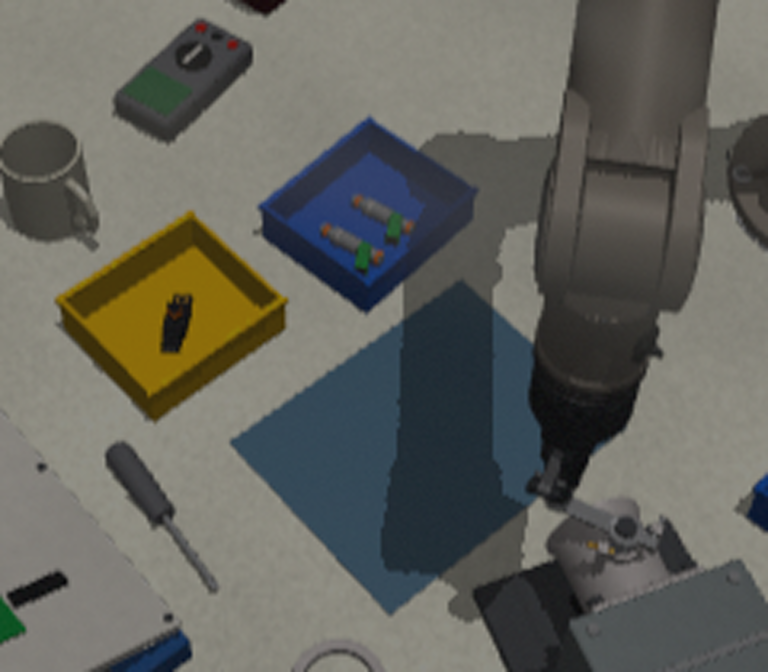

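View pics/g14t.png

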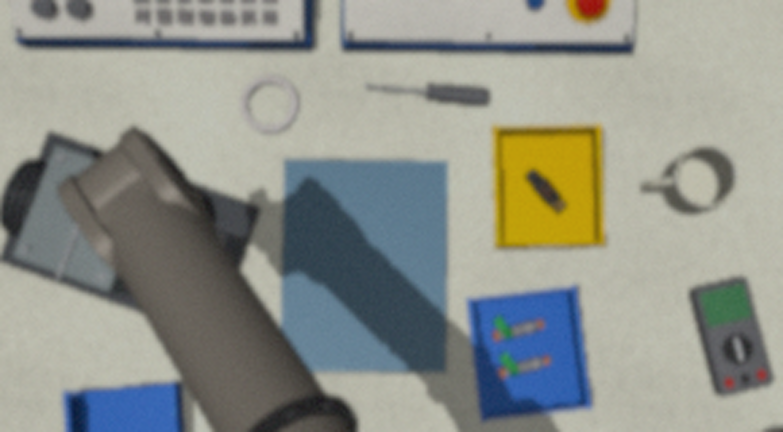

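The pictures show both injectors in the right-hand blue bin, the sensor in the yellow bin and the mat empty. The other items haven't moved, and the lever is held at its stop. Handing in.

```bash
python3 -c "
from station import bot
print(bot.hand_in())"; python3 o.py
```

```text
the job is handed in; nothing more can be done
None
the job is handed in; nothing more can be done
```

The parts are sorted, and I handed the job in at about 21 s with the gripper still holding the throttle lever on its open stop.

- **Sorting:** both injectors are in the right-hand blue bin and the pressure sensor is in the yellow bin. The last pictures show the mat empty. The spacer, screwdriver, multimeter and mug look unmoved.
- **Throttle:** I pinched the stud and turned the lever about 80° against its spring.
    - **Stop check:** the last 2 mm push moved the gripper only 0.4 mm, and the force rose from about 10 N to 18 N sideways. It stopped within about 1 mm of the position I had worked out for fully open.
    - **Held force:** over the final half second it held steady at about 17 N sideways, with about 18 N vertically on the fingers.

None of my checks failed. There were two small disagreements:
- **Gripper opening:** it read 1–2.5 mm less than the true size of each part gripped.
- **Injector position:** the first injector rolled to the wall of the blue bin after release, but it stayed inside.

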